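Load the rosette on the indexing stand and hold its index pin out

TASK

Build the rosette on the round plate of the indexing stand: lay the large gilded disc flat in the middle of the plate, then the small gilded disc flat in the middle of the large one, and let both go. Then take the stand's sprung index plunger by its knob, pull it straight out as far as it goes so that the pin is clear of its hole, and keep holding it there: finish with the knob still in the gripper, so that a helper can turn the plate. Leave the jar, the brush and the glue gun where they are.

Things in the scene. Friction and masses are not known exactly. Their poses are not given: they have to be found in the camera images.
- large_disc: Gilded (brass-coloured) round disc, 66 mm diameter, 10 mm thick, about 50 g, with short dark radial lines near the rim of its top face. Lies flat on the work board at the start, to the left or right of the stand (the two discs may be swapped). Origin: centre of the underside, z up. Lift it by its rim.
- small_disc: Gilded (brass-coloured) round disc, 42 mm diameter, 12 mm thick, about 35 g, with a dark dot in the middle of its top face. Lies flat on the work board on the other side. Origin: centre of the underside, z up.
- stand: Indexing stand, fixed, plate at rest. Origin: on the plate's axis, at its underside on the work board (board top 15 mm above table); z up, -x is the way the plunger points and pulls (towards the robot, up to 0.6 rad either way). Heights over origin: base slab to 8 mm (x -105 to 65, y +-55), drum of 50 mm radius to 62, dark index holes at 42; grey plate of 60 mm radius, 62 to 70.
- plate_top (a point): Centre of the flat grey plate's top face, 70 mm above the stand's origin (85 mm above the table). A fine black circle of 37 mm radius is drawn round it on the plate.
- seat_hole (a point): Mouth of the index hole in the drum's side that the pin sits in, 42 mm above the stand's origin, 50 mm from the axis on its -x side; the pin enters it 12 mm. In front of it stands the grey bracket that carries the plunger: stand x -95 to -73 mm, 34 mm wide, up to 58 mm over the stand's origin.
- knob (a point): Middle of the neck of the white knob on the plunger's outer end, axis level along the stand's x, 57 mm above the table, only the board below it. 130 mm from the plate's axis when home. Axes as the stand's. Neck: 22 mm diameter, 24 mm long (x -12 to 12 mm); outer collar (x -19 to -12 mm): 34 mm diameter, which fingers straddling the neck from above can bear on. 23 mm free from neck to bracket.
- plunger (a joint): How far the plunger is pulled out along the stand's -x, in m: 0 = home, pin in its hole; 0.016 = the stop, fully back. The pin clears the hole at 0.012. Sprung: about 5 N to start, 11 N at the stop; it snaps home when let go.
- jar: Bystander: closed glass jar with white lid, 60 mm diameter, 75 mm tall, at the far left of the board. Origin: centre of the underside.
- brush: Bystander: brush 170 mm long, lying at the far right of the board. Origin: centre of its underside.
- glue_gun: Bystander: black glue gun lying on its side, about 180 mm long and 130 mm across, 34 mm high, at the left edge of the board. Origin: underside of the barrel's middle, x along the barrel to the brass nozzle.

How it is judged:
By the outcome, as a careful person would: the job done as asked, in the order asked, and still so for the second after the job is handed in, while the arm keeps its last pose, push and grip.
It also fails if it takes over 59 s, if anything falls off the work surface, if the arm or the gripper's body presses on something with over 40 N, if the wrist force passes 120 N, or if a joint passes its speed limit or range.

ROBOT

A 6-joint arm with a two-finger parallel gripper is mounted at the origin on the work surface. World frame = base frame: x ahead of the robot, y to its left, z up, the work surface at z = 0. Lengths are in m, angles in rad, forces in N, time in s.
With the tool pointing down it reaches from about 0.25 to 0.775 m from the base axis. Payload 4 kg.
Tool frame: the origin (TCP) lies at the very end of the fingers, on their centre line; the grasp point (between the pads) lies 19 mm behind it; z points along the fingers, y is the line along which they close (so a half turn about z gives the same grasp; the last joint's range is limited). The gripper opens to 94 mm and grips with 3 to 60 N. Pads are 16 mm wide; open, the fingers measure 119 mm over their backs; the gripper's body (75 mm by 177 mm) begins 78 mm behind the grasp point.
Start: joints at [-1.247, 0.087, 1.371, -0, 1.684, -0.103], TCP at [0.228, -0.501, 0.206] pointing down, gripper open.
Joint ranges: [-3.1, 3.1], [-0.76, 2.03], [0.27, 2.55], [-1.08, 4.22], [0.17, 2.65], [-2.57, 2.57]. Speed limits (rad/s): [2.79, 2.79, 3.14, 3.14, 3.14, 3.14].

INTERFACE

Orientations are given as a rotation vector (axis times angle).
In Python, from workcell import r gives the robot as it stands.
- The arm moves only by the tool inch_along, called after "Emit:" as name(argument=value, ...) on one line, values as JSON. Schema: {"type":"object","properties":{"deltas":{"type":"array","items":{"type":"array","prefixItems":[{"type":"array","items":{"type":"number"},"minItems":3,"maxItems":3},{"type":"number"}],"minItems":2,"maxItems":2},"minItems":1,"maxItems":20},"jaw":{"type":"number"},"force":{"type":"number"},"only":{"type":"string"},"quiet":{"type":"boolean"},"lines":{"type":"string"}},"required":["deltas"],"additionalProperties":false}. deltas is a list of rows, 1 to 20 of them, each written [[dx, dy, dz], turn]: dx, dy, dz in units of 100 mm, then a turn about the tool's z in units of 0.2 rad; each row is the pose to reach, as a shift and turn from the pose commanded when the call began, along the tool's axes at that moment; what a row does not reach only later rows make up. A row lasts 1/10 s, in which the tool goes at most 0.05 m and 0.15 rad, less where a joint would pass 70% of its speed; a pose out of reach is approached as far as the arm can. jaw is the finger opening in m, set as the call begins (left out keeps the last). The fingers move at their own pace and stop on an object; force is the grip in N (left out, the last holds). Time passes only in rows, so rows that do not move let the fingers close. The tool returns the time, the measured TCP pose, the force, the opening and the grip force at its end. only (a regular expression) keeps the lines of the reply that match it, lines (a string "A,B") keeps lines A to B, and quiet returns only ok. Input that does not fit is refused with a message, and nothing moves.
- r.read_state(): the state, without advancing time (a new reading comes with each control period).
- r.read_camera(name): name is "side" or "top"; returns a dict with "img" (420x560x3 uint8, red, green, blue), "depth" (420x560 float32, m along the optical axis (not along the pixel's ray), 0 where there is no reading), "fx", "fy", "cx", "cy" (pixels), "rvec" (rotation vector, rad) and "tvec" (3), from world to camera coordinates, as OpenCV has them. Camera axes: x right, y down, z forward; pixel columns grow to the right and rows downward; lengths in m; the calibration is good to about 2 mm. A picture is of the moment at which its call begins.
- r.sign_off(): hands the job in; it is judged then, once.
The state is a dict: "t": time; "q": joint angles; "qvel": joint speeds; "tau": joint torques, N m; "ee_pos": TCP position; "eef_rot": TCP orientation; "ft_force": force on the tool from outside, world axes, zero at the start; "moment": the same for the moment, N m; "finger_gap": finger opening in m; "gripper_force": force on a finger pad.
Only numpy, scipy, OpenCV 4.12 (cv2) and the standard library are available. Lean on these libraries where they do the work, as an engineer would, in place of code of your own. Each camera call takes 0.05 s, during which the arm holds its last target. There are 200 camera calls.

## Working session

There is one attempt and no reset: what is moved stays moved. The work goes in short steps, Python scripts to look and compute and a tool call to move; the robot and the scene stay as the last step left them, time stands still between calls to the robot, and variables do not carry over. Pictures are saved under pics/ and viewed, at most 10 in all, crops included, and the job is handed in when it is done.

```bash
ls; mkdir -p pics; cat > h.py <<'E'
import numpy as np,cv2
from workcell import r
def cam(n):
    c=r.read_camera(n); c['R']=cv2.Rodrigues(np.array(c['rvec'],float))[0]; c['t']=np.array(c['tvec'],float).reshape(3); return c
def ray(c,u,v):
    d=c['R'].T@np.array([(u-c['cx'])/c['fx'],(v-c['cy'])/c['fy'],1]); return -c['R'].T@c['t'],d
def onz(c,u,v,z):
    o,d=ray(c,u,v); return o+d*(z-o[2])/d[2]
def dep(c,u,v):
    o,d=ray(c,u,v); return o+d*c['depth'][int(round(v)),int(round(u))]
def proj(c,p):
    q=c['R']@np.array(p)+c['t']; return np.array([c['fx']*q[0]/q[2]+c['cx'],c['fy']*q[1]/q[2]+c['cy']])
def tri(c1,p1,c2,p2):
    o1,d1=ray(c1,*p1);o2,d2=ray(c2,*p2)
    s=np.linalg.lstsq(np.c_[d1,-d2],o2-o1,rcond=None)[0]
    a,b=o1+d1*s[0],o2+d2*s[1]; return (a+b)/2,np.linalg.norm(a-b)
E
python3 - <<'E'
from h import *
import pickle
for n in('top','side'):
    c=cam(n); pickle.dump(c,open(n+'.pkl','wb')); cv2.imwrite(f'pics/{n}0.png',c['img'][:,:,::-1])
    print(n,c['fx'],-c['R'].T@c['t'],c['R'][2])
s=r.read_state(); print(s['t'],s['ee_pos'],s['eef_rot'],s['finger_gap'],s['ft_force'])
E
```

```text
pics
workcell.py
top 530.7441524488396 [0.35779675 0.05545998 1.48069439] [ 0.16299418 -0.00124657 -0.98662624]
side 517.3937874675446 [ 0.5341539  -0.95356107  1.12473906] [ 0.02162191  0.68878526 -0.72464292]
0.1 [ 0.22750093 -0.5002134   0.20443485] [-3.06843083e+00 -6.64849603e-01  3.94733778e-04] 0.09352666302626766 [ 0.50821623 -0.32079404 -0.19880801]
```

View pics/top0.png

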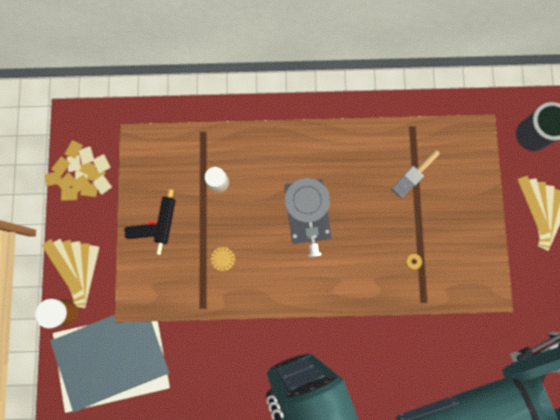

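View pics/side0.png

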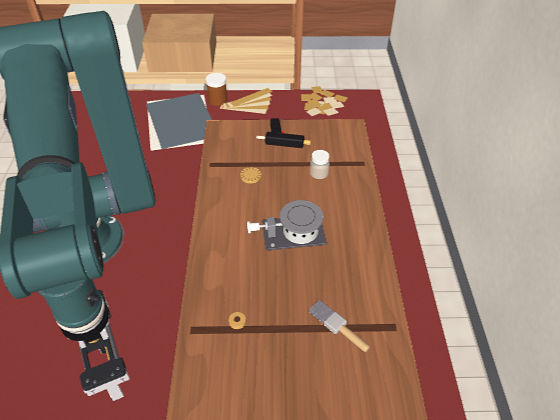

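The top view shows the plate at about (307,200), knob (315,250), large disc (223,259) and small disc (414,261). In the side view they are at plate (302,215), knob (254,227), large disc (250,175) and small disc (237,320). Next I'll enlarge these.

```bash
python3 - <<'E'
import pickle,cv2,numpy as np
T=pickle.load(open('top.pkl','rb'))['img'];S=pickle.load(open('side.pkl','rb'))['img']
def cr(I,u,v,w,h,k):
    a=cv2.resize(I[v:v+h,u:u+w],None,fx=k,fy=k,interpolation=cv2.INTER_CUBIC)
    for x in range(0,w,10): cv2.putText(a,str(u+x),(x*k,8),0,.3,(0,255,255),1); a[8:14,x*k]=255
    for y in range(0,h,10): cv2.putText(a,str(v+y),(0,y*k+3),0,.3,(0,255,255),1); a[y*k,20:26]=255
    return a
a=np.hstack([cr(T,280,175,60,90,5)[:300*2][:450],cr(S,240,190,90,60,5)[:300]. copy() if 0 else np.pad(cr(S,240,190,90,62,5),((0,140),(0,0),(0,0)))])
b=np.hstack([cr(T,208,244,30,30,5),cr(T,400,247,30,30,5),cr(S,235,160,30,30,5),cr(S,222,305,30,30,5)])
b=np.pad(b,((0,0),(0,a.shape[1]-b.shape[1]),(0,0)))
cv2.imwrite('pics/crop0.png',np.vstack([a,b])[:,:,::-1])
E
```

```text
(no output)
```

View pics/crop0.png

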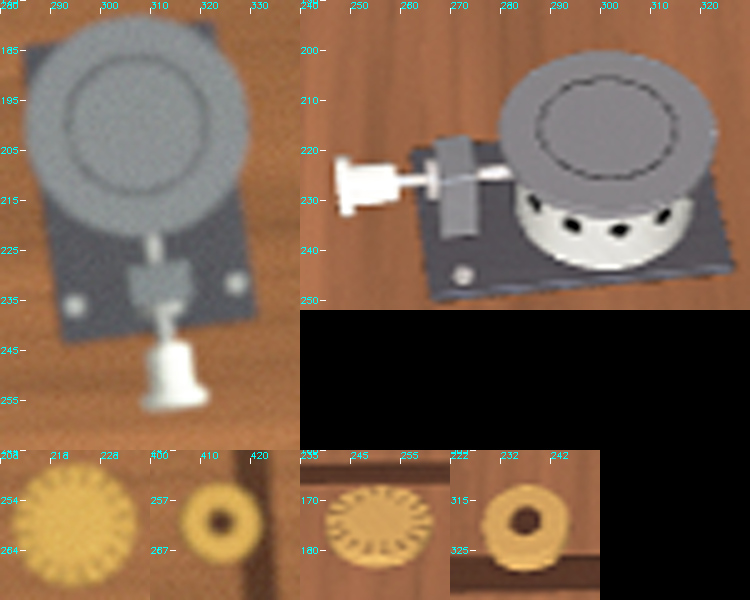

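```bash
python3 - <<'E'
import pickle
from h import *
T=pickle.load(open('top.pkl','rb'));S=pickle.load(open('side.pkl','rb'))
P={}
for n,a,b,z in [('plate',(307,199.2),(301.1,215.1),.085),('knob',(314.6,248.6),(254.4,226.4),.057),('large',(222.5,258.5),(250.3,174.3),.025),('small',(413.6,261),(236.6,318.8),.027)]:
    p,e=tri(T,a,S,b); P[n]=p
    print(n,p.round(4),round(e,4),'topz',onz(T,*a,z).round(4),'sidez',onz(S,*b,z).round(4),'dep',dep(T,*a).round(4),dep(S,*b).round(4))
d=P['knob']-P['plate'];print(np.hypot(*d[:2]),np.arctan2(-d[1],-d[0]))
s=r.read_state();R=cv2.Rodrigues(np.array(s['eef_rot']))[0];print(R.round(3))
E
```

```text
plate [0.6109 0.0079 0.086 ] 0.0016 topz [0.6102 0.0078 0.085 ] sidez [0.6118 0.009  0.085 ] dep [0.6094 0.0079 0.0898] [0.6117 0.009  0.0851]
knob [ 0.4816 -0.0091  0.0602] 0.0036 topz [ 0.4801 -0.0095  0.057 ] sidez [ 0.4833 -0.0059  0.057 ] dep [ 0.4793 -0.009   0.066 ] [ 0.4838 -0.0152  0.0675]
large [0.4636 0.2425 0.0228] 0.0026 topz [0.4622 0.242  0.025 ] sidez [0.465  0.2404 0.025 ] dep [0.4623 0.2422 0.0235] [0.4652 0.237  0.0281]
small [ 0.4429 -0.2794  0.0275] 0.0022 topz [ 0.4419 -0.2797  0.027 ] sidez [ 0.4439 -0.2789  0.027 ] dep [ 0.4418 -0.2797  0.0273] [ 0.4441 -0.2798  0.0285]
0.13036704583890713 0.13029286397195144
[[ 0.91   0.414 -0.001]
 [ 0.414 -0.91   0.002]
 [ 0.    -0.002 -1.   ]]
```
Good. Heights consistent. Stand yaw ~0.13 (stand +x direction = (cos .13, sin .13)).

Units first: shifts go in units of 100 mm and turns go in units of 0.2 rad. So -0.58 m is -5.8, 0.52 m is 5.2, 0.3 rad is 1.5.

```bash
cat >> h.py <<'E'
def go(x,y,z,yaw=0.13):
    s=r.read_state();R=cv2.Rodrigues(np.array(s['eef_rot']))[0]
    d=R.T@(np.array([x,y,z])-s['ee_pos']); print('t',round(s['t'],2),'pos',np.round(s['ee_pos'],4),'yaw',round(np.arctan2(R[1,0],R[0,0]),3),'shift',d.round(4),'turn',round(np.arctan2(R[1,0],R[0,0])-yaw,3),'F',np.round(s['ft_force'],1),'gap',round(s['finger_gap'],4),'g',s['gripper_force'],'q6',round(s['q'][5],2))
E
```

Emit:
inch_along(deltas=[[[5.2,-5.8,0.8],1.5],[[5.2,-5.8,0.8],1.5],[[5.2,-5.8,0.8],1.5],[[5.2,-5.8,0.8],1.5],[[5.2,-5.8,0.8],1.5],[[5.2,-5.8,0.8],1.5],[[5.2,-5.8,0.8],1.5],[[5.2,-5.8,0.8],1.5],[[5.2,-5.8,0.8],1.5],[[5.2,-5.8,0.8],1.5],[[5.2,-5.8,0.8],1.5],[[5.2,-5.8,0.8],1.5],[[5.2,-5.8,0.8],1.5],[[5.2,-5.8,0.8],1.5],[[5.2,-5.8,0.8],1.5],[[5.2,-5.8,0.8],1.5],[[5.2,-5.8,0.8],1.5],[[5.2,-5.8,0.8],1.5],[[5.2,-5.8,0.8],1.5],[[5.2,-5.8,0.8],1.5]], jaw=0.094)

```text
t: 2.1
ee_pos: [0.4609, 0.2413, 0.1258]
eef_rot: [3.135, 0.196, 0.001]
ft_force: [0.5, 0.5, 0.2]
finger_gap: 0.094
gripper_force: 0.0
```

```bash
python3 -c "
from h import *
go(.4636,.242,.018)"
```

```text
t 2.1 pos [0.4609 0.2413 0.1258] yaw 0.125 shift [ 0.0027 -0.0004  0.1078] turn -0.005 F [0.5 0.5 0.2] gap 0.094 g 0.0 q6 1.82
```

Emit:
inch_along(deltas=[[[0.03,0,0.5],0],[[0.03,0,0.8],0],[[0.03,0,1],0],[[0.03,0,1.06],0],[[0.03,0,1.06],0],[[0.03,0,1.06],0]])

```text
t: 2.7
ee_pos: [0.4651, 0.2429, 0.0211]
eef_rot: [-3.135, -0.198, -0.004]
ft_force: [0.7, -0.6, 0.8]
finger_gap: 0.0938
gripper_force: 0.0
```

```bash
python3 - <<'E'
from h import *
go(.4636,.242,.018)
import pickle
T=cam('top');S=cam('side')
a=cv2.resize(T['img'][230:290,190:260],None,fx=6,fy=6,interpolation=2);b=cv2.resize(S['img'][140:200,220:280],None,fx=6,fy=6,interpolation=2)
cv2.imwrite('pics/g1.png',np.hstack([a,b])[:,:,::-1])
E
```

```text
t 2.7 pos [0.4651 0.2429 0.0211] yaw 0.126 shift [-0.0016  0.0007  0.0031] turn -0.004 F [ 0.7 -0.6  0.8] gap 0.0938 g 0.0 q6 1.82
```

View pics/g1.png

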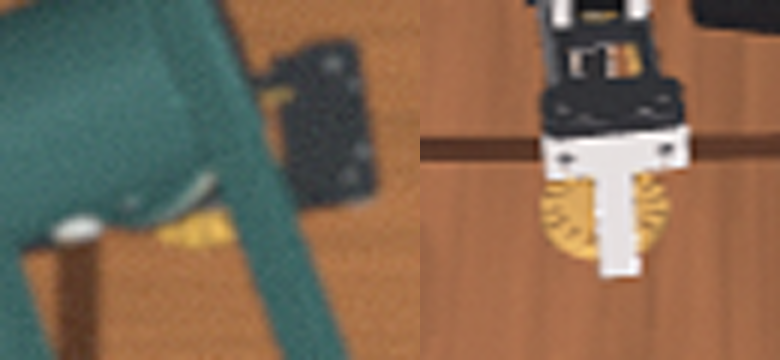

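The side view shows the near finger hanging in front of the disc, with its tip centre at about (252.6,185.5), a little right of the disc centre. I'll compare that with the robot's own pose.

```bash
python3 - <<'E'
from h import *
c=cam('side')
print(onz(c,252.6,185.3,.021), onz(c,250.3,174.3,.025))
s=r.read_state();p=s['ee_pos'];R=cv2.Rodrigues(np.array(s['eef_rot']))[0]
print(p,[proj(c,p+R[:,1]*k) for k in(.047,.0595)])
E
```

```text
[0.47298896 0.19489523 0.021     ] [0.46501871 0.24040076 0.025     ]
[0.46513629 0.24328442 0.02124088] [array([251.98500471, 184.85796713]), array([252.41622266, 187.66723904])]
```

Emit:
inch_along(deltas=[[[-0.01,0,0.03],0],[[-0.01,0,0.03],0],[[-0.01,0,0.03],0]])

```text
t: 3.15
ee_pos: [0.4628, 0.2428, 0.0165]
eef_rot: [3.135, 0.199, -0.0]
ft_force: [0.6, -0.2, -0.5]
finger_gap: 0.094
gripper_force: 0.0
```

Emit:
inch_along(deltas=[[[0,0,0],0],[[0,0,0],0],[[0,0,0],0],[[0,0,0],0],[[0,0,0],0],[[0,0,0],0]], jaw=0.05, force=25)

```text
t: 3.75
ee_pos: [0.463, 0.2428, 0.0165]
eef_rot: [3.135, 0.199, 0.0]
ft_force: [0.2, 0.4, -0.6]
finger_gap: 0.0653
gripper_force: 25.0
```

Emit:
inch_along(deltas=[[[0,0,-0.3],0],[[0,0,-0.6],0],[[0,0,-0.9],0],[[0,0,-1.3],0],[[0,0,-1.3],0],[[0,0,-1.3],0]])

```text
t: 4.35
ee_pos: [0.4635, 0.243, 0.1475]
eef_rot: [-3.135, -0.199, -0.004]
ft_force: [-0.3, 0.1, -0.9]
finger_gap: 0.065
gripper_force: 25.0
```

```bash
python3 -c "
from h import *
go(.611,.0082,.095)"
```

```text
t 4.35 pos [0.4635 0.243  0.1475] yaw 0.127 shift [0.1165 0.2516 0.0526] turn -0.003 F [-0.3  0.1 -0.9] gap 0.065 g 24.999922513961792 q6 1.82
```

Emit:
inch_along(deltas=[[[1.16,2.52,0],0],[[1.16,2.52,0],0],[[1.16,2.52,0],0],[[1.16,2.52,0],0],[[1.16,2.52,0],0],[[1.16,2.52,0],0],[[1.16,2.52,0],0],[[1.16,2.52,0],0],[[1.16,2.52,0],0]])

```text
t: 5.25
ee_pos: [0.6087, 0.0087, 0.1451]
eef_rot: [-3.134, -0.201, 0.004]
ft_force: [-0.1, 0.2, -1.1]
finger_gap: 0.0656
gripper_force: 25.0
```

Emit:
inch_along(deltas=[[[0,0,0.3],0],[[0,0,0.45],0],[[0,0,0.53],0],[[0,0,0.53],0],[[0,0,0.53],0]])

```text
t: 5.75
ee_pos: [0.61, 0.0078, 0.094]
eef_rot: [3.135, 0.2, 0.001]
ft_force: [0.6, -1.0, -0.4]
finger_gap: 0.065
gripper_force: 25.0
```

```bash
python3 - <<'E'
from h import *
go(.611,.0082,.087)
S=cam('side');T=cam('top')
b=cv2.resize(S['img'][180:260,240:330],None,fx=6,fy=6,interpolation=2);a=cv2.resize(T['img'][170:250,270:310],None,fx=6,fy=6,interpolation=2)
cv2.imwrite('pics/p1.png',np.hstack([b,a])[:,:,::-1])
E
```

```text
t 5.75 pos [0.61   0.0078 0.094 ] yaw 0.127 shift [ 0.001  -0.0002  0.007 ] turn -0.003 F [ 0.6 -1.  -0.4] gap 0.065 g 24.999929666519165 q6 1.36
```

View pics/p1.png

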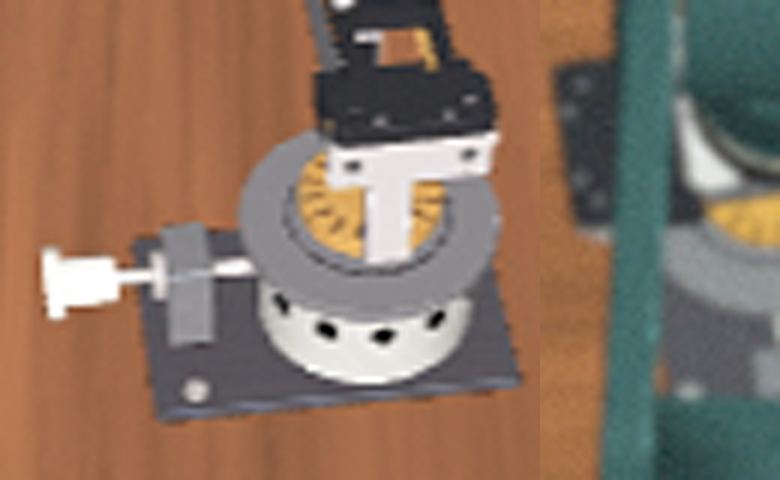

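The side view shows the disc's edges at 298 to 443 in the crop, against 284 to 455 for the drawn circle. It is centred, so I'll lower it and release.

Emit:
inch_along(deltas=[[[0,0,0.04],0],[[0,0,0.06],0],[[0,0,0.07],0],[[0,0,0.07],0]])

```text
t: 6.25
ee_pos: [0.6099, 0.0074, 0.0865]
eef_rot: [3.135, 0.199, 0.0]
ft_force: [0.2, -0.5, -1.0]
finger_gap: 0.0652
gripper_force: 25.0
```

Emit:
inch_along(deltas=[[[0,0,0],0],[[0,0,0],0],[[0,0,0],0],[[0,0,0],0],[[0,0,0],0]], jaw=0.094)

```text
t: 6.75
ee_pos: [0.6099, 0.0075, 0.0865]
eef_rot: [3.135, 0.199, 0.0]
ft_force: [0.9, 1.1, 0.2]
finger_gap: 0.094
gripper_force: 0.0
```

Emit:
inch_along(deltas=[[[0,0,-0.3],0],[[0,0,-0.7],0],[[0,0,-0.7],0]])

```text
t: 7.05
ee_pos: [0.6134, 0.0072, 0.1637]
eef_rot: [3.133, 0.199, 0.02]
ft_force: [0.5, -0.1, 0.7]
finger_gap: 0.0939
gripper_force: 0.0
```

```bash
python3 -c "
from h import *
go(.443,-.2794,.15)"
```

```text
t 7.05 pos [0.6134 0.0072 0.1637] yaw 0.127 shift [-0.2054  0.2627  0.0119] turn -0.003 F [ 0.5 -0.1  0.7] gap 0.0939 g 0.0 q6 1.36
```

Emit:
inch_along(deltas=[[[-2.02,2.63,0],0],[[-2.02,2.63,0],0],[[-2.02,2.63,0],0],[[-2.02,2.63,0],0],[[-2.02,2.63,0],0],[[-2.02,2.63,0],0],[[-2.02,2.63,0],0],[[-2.02,2.63,0],0],[[-2.02,2.63,0],0]])

```text
t: 7.95
ee_pos: [0.4424, -0.279, 0.156]
eef_rot: [-3.134, -0.196, -0.0]
ft_force: [0.3, 0.2, -0.7]
finger_gap: 0.0941
gripper_force: 0.0
```

```bash
python3 - <<'E'
from h import *
go(.443,-.2794,.018)
c=cam('top')
# plate region
a=cv2.resize(c['img'][170:260,270:345],None,fx=6,fy=6,interpolation=2)
S=cam('side');b=cv2.resize(S['img'][185:260,265:330],None,fx=5,fy=5,interpolation=2)
b=np.pad(b,((0,a.shape[0]-b.shape[0]),(0,0),(0,0)))
cv2.imwrite('pics/l1.png',np.hstack([a,b])[:,:,::-1])
E
```

```text
t 7.95 pos [ 0.4424 -0.279   0.156 ] yaw 0.125 shift [0.0005 0.0006 0.138 ] turn -0.005 F [ 0.3  0.2 -0.7] gap 0.0941 g 0.0 q6 0.77
```

View pics/l1.png

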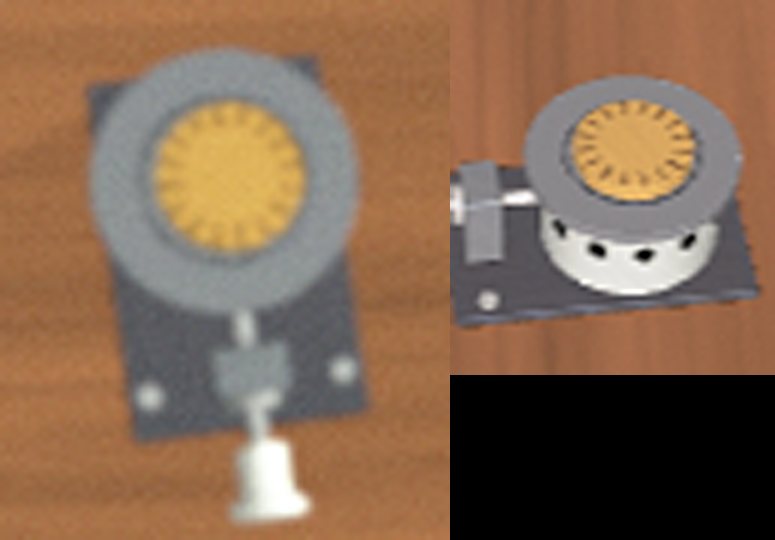

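The large disc lies flat on the plate. In the top crop its centre is about (229.5,176.5), against (224,179) for the plate. I'll measure the offset precisely.

```bash
python3 - <<'E'
from h import *
import pickle
for n,(u,v) in(('top',(307,199)),('side',(301,215))):
    c=cam(n); hsv=cv2.cvtColor(c['img'],cv2.COLOR_RGB2HSV)
    o=pickle.load(open(n+'.pkl','rb'))
    m=np.zeros(hsv.shape[:2],np.uint8); m[v-22:v+22,u-24:u+24]=((hsv[...,1]>100)*255)[v-22:v+22,u-24:u+24]
    # keep component nearest center
    k,l,st,ce=cv2.connectedComponentsWithStats(m); i=l[v,u]
    cs,_=cv2.findContours((l==i).astype(np.uint8),0,1); e=cv2.fitEllipse(max(cs,key=len))
    print(n,e,'disc@.095' if n=='top' else '',onz(c,*e[0],.095), 'mass',onz(c,*ce[i],.095))
    # plate outline: grey low saturation in original
    h0=cv2.cvtColor(o['img'],cv2.COLOR_RGB2HSV)
    g=o['img'].astype(int).mean(2); w=((h0[...,1]<40)&(g>95)&(g<175)).astype(np.uint8); w=cv2.morphologyEx(w,cv2.MORPH_CLOSE,np.ones((3,3)))
    w=cv2.morphologyEx(w,cv2.MORPH_OPEN,np.ones((11,11)))
    k,l,st,ce=cv2.connectedComponentsWithStats(w); i=l[v,u]
    cs,_=cv2.findContours((l==i).astype(np.uint8),0,1); e=cv2.fitEllipse(cv2.convexHull(max(cs,key=len)))
    print(' plate',e,onz(c,*e[0],.085),st[i])
E
```

```text
top ((307.93072509765625, 198.97567749023438), (23.550241470336914, 23.75318717956543), 72.68714904785156) disc@.095 [0.60896791 0.00561644 0.095     ] mass [0.6089535  0.00560734 0.095     ]
 plate ((307.02117919921875, 200.52786254882812), (44.846622467041016, 47.50922775268555), 143.06190490722656) [0.60663201 0.00781555 0.085     ] [ 286  179   43   44 1601]
side ((301.16900634765625, 214.57156372070312), (19.01218605041504, 23.316553115844727), 94.45724487304688)  [0.61128035 0.0017216  0.095     ] mass [0.61125418 0.00176167 0.095     ]
 plate ((301.009765625, 218.0347137451172), (36.21636962890625, 45.072898864746094), 93.9707260131836) [ 0.61102332 -0.00187361  0.085     ] [ 281  201   41   32 1171]
```

The disc sits about 2 mm off towards -y. There is plenty of time, so I'll go back and nudge it by squeezing with the gripper shifted 2 mm.

Emit:
inch_along(deltas=[[[2.02,-2.65,0],0],[[2.02,-2.65,0],0],[[2.02,-2.65,0],0],[[2.02,-2.65,0],0],[[2.02,-2.65,0],0],[[2.02,-2.65,0],0],[[2.02,-2.65,0],0],[[2.02,-2.65,0],0],[[2.02,-2.65,0.3],0],[[2.02,-2.65,0.6],0],[[2.02,-2.65,0.69],0],[[2.02,-2.65,0.69],0],[[2.02,-2.65,0.69],0]])

```text
t: 9.45
ee_pos: [0.6097, 0.0094, 0.0881]
eef_rot: [3.135, 0.199, 0.001]
ft_force: [-0.7, -0.1, -0.4]
finger_gap: 0.0941
gripper_force: 0.0
```

Emit:
inch_along(deltas=[[[0,0,0],0],[[0,0,0],0],[[0,0,0],0],[[0,0,0],0],[[0,0,0],0],[[0,0,0],0]], jaw=0.05, force=10)

```text
t: 10.05
ee_pos: [0.6097, 0.0092, 0.0877]
eef_rot: [3.135, 0.199, 0.001]
ft_force: [0.9, -0.9, 1.0]
finger_gap: 0.066
gripper_force: 10.0
```

Emit:
inch_along(deltas=[[[0,0,0],0],[[0,0,0],0],[[0.01,0,0],0],[[0.01,0,0],0],[[0.01,0,0],0]])

```text
t: 10.55
ee_pos: [0.6105, 0.0096, 0.0877]
eef_rot: [3.135, 0.199, -0.0]
ft_force: [-1.5, -0.5, 3.1]
finger_gap: 0.0657
gripper_force: 10.0
```

Emit:
inch_along(deltas=[[[0,0,0],0],[[0,0,0],0],[[0,0,0],0],[[0,0,0],0]], jaw=0.094)

```text
t: 10.95
ee_pos: [0.6105, 0.0097, 0.0871]
eef_rot: [-3.135, -0.199, 0.0]
ft_force: [-0.8, 0.2, 0.3]
finger_gap: 0.0929
gripper_force: 0.0
```

Emit:
inch_along(deltas=[[[0,0,-0.3],0],[[0,0,-0.7],0],[[0,0,-0.7],0]])

```text
t: 11.25
ee_pos: [0.6141, 0.0095, 0.1646]
eef_rot: [3.134, 0.199, 0.02]
ft_force: [1.0, 0.5, 1.0]
finger_gap: 0.0936
gripper_force: 0.0
```

Emit:
inch_along(deltas=[[[-2.03,2.65,0],0],[[-2.03,2.65,0],0],[[-2.03,2.65,0],0],[[-2.03,2.65,0],0],[[-2.03,2.65,0],0],[[-2.03,2.65,0],0],[[-2.03,2.65,0],0],[[-2.03,2.65,0],0],[[-2.03,2.65,0],0]])

```text
t: 12.15
ee_pos: [0.4424, -0.2791, 0.1569]
eef_rot: [-3.134, -0.196, 0.0]
ft_force: [-0.1, -0.5, -0.9]
finger_gap: 0.0938
gripper_force: 0.0
```

```bash
cat > disc.py <<'E'
from h import *
for n,(u,v) in(('top',(307,199)),('side',(301,215))):
    c=cam(n); hsv=cv2.cvtColor(c['img'],cv2.COLOR_RGB2HSV)
    m=np.zeros(hsv.shape[:2],np.uint8); m[v-22:v+22,u-24:u+24]=((hsv[...,1]>100)*255)[v-22:v+22,u-24:u+24]
    k,l,st,ce=cv2.connectedComponentsWithStats(m); i=l[v+5,u]
    cs,_=cv2.findContours((l==i).astype(np.uint8),0,1); e=cv2.fitEllipse(max(cs,key=len))
    print(n,np.round(e[0],2),onz(c,*e[0],.095).round(4))
go(.443,-.2794,.018)
E
python3 disc.py
```

```text
top [307.05 198.68] [0.6098 0.0079 0.095 ]
side [301.37 214.  ] [0.6119 0.0038 0.095 ]
t 12.25 pos [ 0.4432 -0.278   0.1571] yaw 0.128 shift [-0.0004  0.0015  0.1391] turn -0.002 F [0.3 0.1 0.2] gap 0.0936 g 0.0 q6 0.77
```

The large disc is now centred at (0.6098, 0.0079), against about (0.610, 0.0078) for the plate. Next is the small disc.

Emit:
inch_along(deltas=[[[0,0,0.4],0],[[0,0,0.8],0],[[0,0,1.2],0],[[0,0,1.38],0],[[0,0,1.38],0],[[0,0,1.38],0]])

```text
t: 12.85
ee_pos: [0.4435, -0.2775, 0.0191]
eef_rot: [-3.134, -0.203, 0.0]
ft_force: [-0.0, -0.2, 0.2]
finger_gap: 0.0937
gripper_force: 0.0
```

Emit:
inch_along(deltas=[[[0,0,0],0],[[0,0,0],0],[[0,0,0],0],[[0,0,0],0],[[0,0,0],0],[[0,0,0],0],[[0,0,0],0]], jaw=0.03, force=25)

```text
t: 13.55
ee_pos: [0.4427, -0.279, 0.0195]
eef_rot: [3.135, 0.199, 0.0]
ft_force: [0.1, -0.6, 0.3]
finger_gap: 0.0417
gripper_force: 15.1
```

Emit:
inch_along(deltas=[[[0,0,-0.4],0],[[0,0,-0.8],0],[[0,0,-1.2],0],[[0,0,-1.38],0],[[0,0,-1.38],0]])

```text
t: 14.05
ee_pos: [0.4445, -0.2803, 0.1615]
eef_rot: [3.13, 0.199, 0.009]
ft_force: [0.5, -0.3, -0.3]
finger_gap: 0.0412
gripper_force: 25.0
```

Emit:
inch_along(deltas=[[[2.03,-2.65,0],0],[[2.03,-2.65,0],0],[[2.03,-2.65,0],0],[[2.03,-2.65,0],0],[[2.03,-2.65,0],0],[[2.03,-2.65,0],0],[[2.03,-2.65,0],0],[[2.03,-2.65,0],0],[[2.03,-2.65,0.3],0],[[2.03,-2.65,0.5],0],[[2.03,-2.65,0.5],0],[[2.03,-2.65,0.5],0]])

```text
t: 15.25
ee_pos: [0.6095, 0.0088, 0.1062]
eef_rot: [-3.135, -0.198, 0.005]
ft_force: [-0.3, -0.1, 0.1]
finger_gap: 0.0415
gripper_force: 25.0
```

```bash
python3 - <<'E'
from h import *
go(.6105,.0096,.0985)
S=cam('side')
b=cv2.resize(S['img'][180:260,240:330],None,fx=7,fy=7,interpolation=2)
cv2.imwrite('pics/p2.png',b[:,:,::-1])
E
```

```text
t 15.25 pos [0.6095 0.0088 0.1062] yaw 0.126 shift [ 0.0011 -0.0006  0.0077] turn -0.004 F [-0.3 -0.1  0.1] gap 0.0415 g 24.999945759773254 q6 1.37
```

View pics/p2.png

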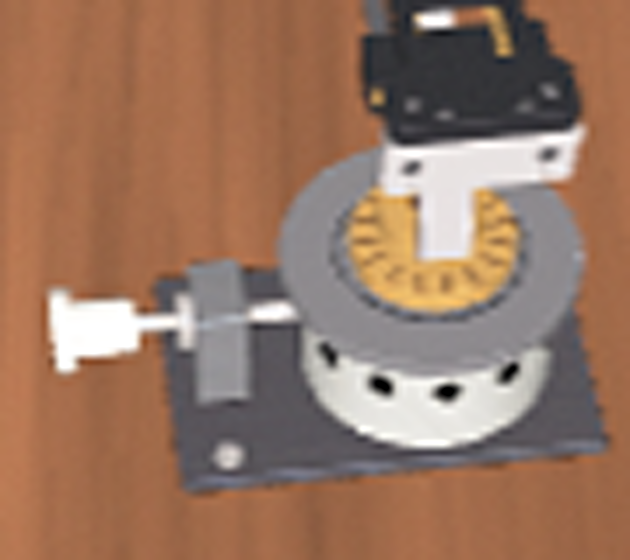

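The small disc is held above the middle of the large one: finger at crop x about 445, disc centre about 434, as expected from parallax. I'll lower it and release.

Emit:
inch_along(deltas=[[[0,0,0.04],0],[[0,0,0.07],0],[[0,0,0.08],0],[[0,0,0.08],0]])

```text
t: 15.7
ee_pos: [0.6106, 0.0096, 0.0996]
eef_rot: [3.135, 0.199, 0.0]
ft_force: [-0.2, -0.8, -0.2]
finger_gap: 0.0408
gripper_force: 25.0
```

Emit:
inch_along(deltas=[[[0,0,0],0],[[0,0,0],0],[[0,0,0],0],[[0,0,0],0]], jaw=0.094)

```text
t: 16.1
ee_pos: [0.6107, 0.0096, 0.0996]
eef_rot: [3.135, 0.199, 0.0]
ft_force: [-1.2, -0.2, 0.8]
finger_gap: 0.0694
gripper_force: 0.0
```

Emit:
inch_along(deltas=[[[0,0,-0.3],0],[[0,0,-0.6],0],[[-0.5,0,-0.6],0],[[-1,0,-0.6],0],[[-1.5,0,-0.6],0],[[-2,0,-0.6],0],[[-2.5,0,-0.6],0],[[-2.5,0,-0.6],0],[[-2.5,0,-0.6],0]])

```text
t: 17.0
ee_pos: [0.3624, -0.0221, 0.1601]
eef_rot: [3.135, 0.198, 0.005]
ft_force: [1.1, -0.4, -0.2]
finger_gap: 0.0941
gripper_force: 0.0
```

```bash
python3 - <<'E'
from h import *
go(.4816,-.0075,.04)
T=cam('top');S=cam('side')
a=cv2.resize(T['img'][175:230,280:335],None,fx=7,fy=7,interpolation=2);b=cv2.resize(S['img'][190:245,270:325],None,fx=7,fy=7,interpolation=2)
cv2.imwrite('pics/s2.png',np.hstack([a,b])[:,:,::-1])
E
```

```text
t 17.0 pos [ 0.3624 -0.0221  0.1601] yaw 0.126 shift [0.1197 0.0004 0.1205] turn -0.004 F [ 1.1 -0.4 -0.2] gap 0.0941 g 0.0 q6 1.23
```

View pics/s2.png

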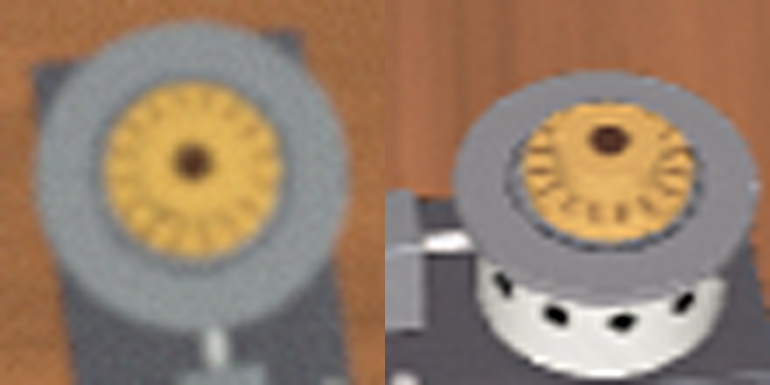

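The small disc lies flat. Its dot is at (193,162) in the top crop, within 0.5 mm of where a centred disc should appear. Next is the knob.

Emit:
inch_along(deltas=[[[0.5,0,0],0],[[1,0,0],0],[[1.19,0,0],0],[[1.19,0,0.3],0],[[1.19,0,0.7],0],[[1.19,0,1.1],0],[[1.19,0,1.18],0],[[1.19,0,1.18],0],[[1.19,0,1.18],0]])

```text
t: 18.0
ee_pos: [0.4827, -0.0071, 0.0432]
eef_rot: [3.135, 0.199, 0.004]
ft_force: [0.5, -0.2, -0.5]
finger_gap: 0.0943
gripper_force: 0.0
```

```bash
python3 - <<'E'
from h import *
go(.4808,-.0077,.041)
S=cam('side')
b=cv2.resize(S['img'][190:250,225:305],None,fx=8,fy=8,interpolation=2)
cv2.imwrite('pics/k1.png',b[:,:,::-1])
p=r.read_state()['ee_pos']
E
```

```text
t 18.0 pos [ 0.4827 -0.0071  0.0432] yaw 0.127 shift [-0.0019  0.0004  0.0022] turn -0.003 F [ 0.5 -0.2 -0.5] gap 0.0943 g 0.0 q6 1.31
```

View pics/k1.png

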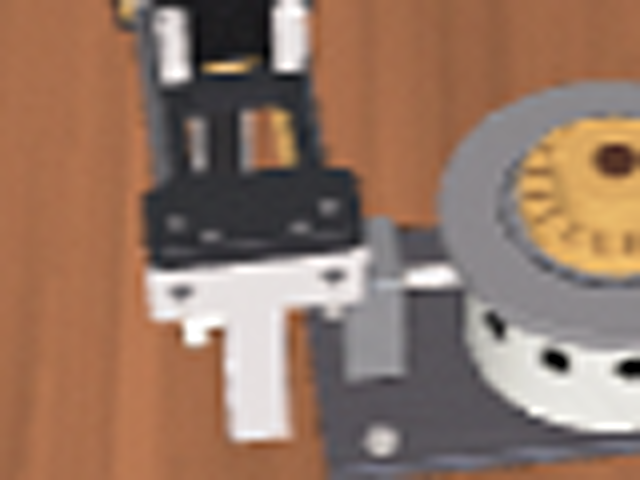

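The finger is beside the neck at about (260,380), with the collar's edge visible to its left at (197,335), clear of the bracket. I'll close and check the gap.

Emit:
inch_along(deltas=[[[-0.01,0,0.02],0],[[-0.01,0,0.02],0]])

```text
t: 18.25
ee_pos: [0.4806, -0.0072, 0.0409]
eef_rot: [3.135, 0.199, 0.004]
ft_force: [1.0, 0.1, 0.1]
finger_gap: 0.0938
gripper_force: 0.0
```

Emit:
inch_along(deltas=[[[0,0,0],0],[[0,0,0],0],[[0,0,0],0],[[0,0,0],0],[[0,0,0],0],[[0,0,0],0],[[0,0,0],0],[[0,0,0],0],[[0,0,0],0]], jaw=0.01, force=20)

```text
t: 19.15
ee_pos: [0.4796, -0.0068, 0.0394]
eef_rot: [-3.135, -0.199, 0.0]
ft_force: [-0.6, 7.1, 0.0]
finger_gap: 0.0254
gripper_force: 4.2
```

Emit:
inch_along(deltas=[[[0,0,0],0],[[0,0,0],0]], force=45)

```text
t: 19.35
ee_pos: [0.4793, -0.0049, 0.0393]
eef_rot: [-3.131, -0.198, 0.001]
ft_force: [-1.0, 5.4, 0.4]
finger_gap: 0.0212
gripper_force: 45.0
```

Emit:
inch_along(deltas=[[[0,-0.01,0],0],[[0,-0.02,0],0],[[0,-0.02,0],0],[[0,-0.02,0],0]])

```text
t: 19.75
ee_pos: [0.4793, -0.0049, 0.0394]
eef_rot: [-3.135, -0.199, 0.0]
ft_force: [0.2, 1.9, 0.4]
finger_gap: 0.0213
gripper_force: 45.0
```

Emit:
inch_along(deltas=[[[-0.02,0,0],0],[[-0.04,0,0],0],[[-0.06,0,0],0],[[-0.06,0,0],0]])

```text
t: 20.15
ee_pos: [0.4752, -0.0054, 0.0395]
eef_rot: [-3.134, -0.199, -0.008]
ft_force: [6.2, 3.7, -4.2]
finger_gap: 0.0212
gripper_force: 45.0
```

Emit:
inch_along(deltas=[[[-0.03,-0.01,0],0],[[-0.06,-0.01,0],0],[[-0.09,-0.01,0],0],[[-0.11,-0.01,0],0],[[-0.11,-0.01,0],0],[[-0.11,-0.01,0],0]])

```text
t: 20.75
ee_pos: [0.4658, -0.0064, 0.0395]
eef_rot: [3.135, 0.198, 0.013]
ft_force: [9.7, 1.2, -8.0]
finger_gap: 0.0212
gripper_force: 45.0
```

Emit:
inch_along(deltas=[[[-0.02,0,0],0],[[-0.02,0,0],0],[[-0.02,0,0],0],[[-0.02,0,0],0]])

```text
t: 21.15
ee_pos: [0.4641, -0.0066, 0.0395]
eef_rot: [3.135, 0.198, 0.014]
ft_force: [11.2, 1.5, -8.8]
finger_gap: 0.0211
gripper_force: 45.0
```

Emit:
inch_along(deltas=[[[-0.02,0,0],0],[[-0.02,0,0],0],[[-0.02,0,0],0],[[-0.02,0,0],0]])

```text
t: 21.55
ee_pos: [0.4635, -0.0067, 0.0396]
eef_rot: [3.135, 0.198, 0.019]
ft_force: [14.2, 2.5, -12.0]
finger_gap: 0.0211
gripper_force: 45.0
```

Emit:
inch_along(deltas=[[[-0.02,0,0],0],[[-0.02,0,0],0],[[-0.02,0,0],0],[[-0.02,0,0],0]])

```text
t: 21.95
ee_pos: [0.4635, -0.0067, 0.0396]
eef_rot: [-3.135, -0.198, -0.026]
ft_force: [18.7, 3.5, -16.1]
finger_gap: 0.0206
gripper_force: 45.0
```

```bash
python3 - <<'E'
from h import *
go(.464,-.006,.04)
S=cam('side');T=cam('top')
b=cv2.resize(S['img'][180:250,225:325],None,fx=7,fy=7,interpolation=2)
cv2.imwrite('pics/k2.png',b[:,:,::-1])
E
```

```text
t 21.95 pos [ 0.4635 -0.0067  0.0396] yaw 0.126 shift [ 0.0006 -0.0006 -0.0004] turn -0.004 F [ 18.7   3.5 -16.1] gap 0.0206 g 45.00333845615387 q6 1.3
```

View pics/k2.png

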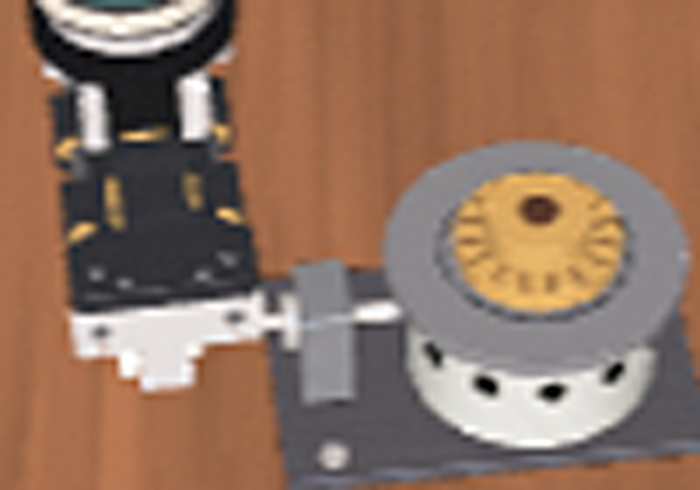

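The plunger is at its stop: 15.8 mm travelled, no further motion, and the force still rising. The picture shows the gripper on the knob at (165,350) and the rosette undisturbed at (540,240). I'll check that the hold is steady, then hand in.

Emit:
inch_along(deltas=[[[0,0,0],0],[[0,0,0],0],[[0,0,0],0],[[0,0,0],0],[[0,0,0],0],[[0,0,0],0],[[0,0,0],0],[[0,0,0],0]])

```text
t: 22.85
ee_pos: [0.4635, -0.0067, 0.0397]
eef_rot: [-3.135, -0.198, -0.026]
ft_force: [20.0, 3.7, -16.7]
finger_gap: 0.0212
gripper_force: 45.0
```

```bash
python3 -c "
from workcell import r
s=r.read_state()
if s['gripper_force']>30 and s['ee_pos'][0]<.466: print(r.sign_off())"
```

```text
the job is handed in; nothing more can be done
None
```

I handed the job in at about 23 s: both discs lie flat and centred on the plate, and the plunger is held out at its stop (about 16 mm) with the knob still in the gripper; the judge's result wasn't shown.

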